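# Hold a cigar mould half pressed in the bench press

## Task

Take the cigar mould that still stands open (a gap between its halves), set it flat in the nest of the bench lever press, let go of it, then swing the sprung lever over and down until its cross bar stands level with the middle of the gap between the two lugs on the gauge post. Keep holding the bar there: the program finishes while holding the lever, with the mould pressed but its halves not squeezed right together. Leave the shut mould and the paste pot where they are.

Things in the scene. Friction and masses are not known exactly. Their poses are not given: they have to be found in the camera images.
- mould: The open mould: wooden cigar mould, 140 x 56 mm in plan, loose, 0.23 to 0.33 kg. Lower half 22 mm high; upper half 18 mm, held up by springy dark rolls so that a 18 mm gap shows: 58 mm high in all. Origin: centre of the underside; x along the 140 mm length, y across the 56 mm width, z up. Grip it across the width, TCP about 34 mm above the underside.
- mould_lid (a joint): How far the mould's upper half has sunk towards the lower half, m: 0 = standing open (18 mm gap), 0.018 = halves touching (squeezed right together). Spring 500 N/m with 3 N preload: 8.5 N at 0.011.
- mould_top (a point): Centre of the top face of the open mould's upper half.
- shut_mould: A bystander: another wooden mould, 140 x 56 mm in plan, but shut, with no gap, 40 mm high in all. Leave alone. Origin: centre of the underside, x along the length.
- paste_pot: A bystander: low round pot, 48 mm diameter, 42 mm high, loose. Leave alone. Origin: centre of the underside.
- press: Bench lever press, screwed down: base plate 10 mm thick, from x = -125 to +155, y = -90 to +90 mm. Origin: on the bench under the nest's centre; x points from nest to hinge, y along the hinge axis, z up. Hinge cheeks at x = 80 to 120 mm, |y| < 25 mm, 98 mm above the bench. Gauge post 20 x 10 mm, 115 mm above the bench, at x = -105, y = +85 mm.
- press_nest (a point): Centre of the nest floor, 10 mm above the bench; axes as press. The nest is 148 mm along y by 64 mm along x, bounded by steel fences 10 mm high; on the long sides they stand only at the corners, leaving 96 mm free in the middle for the fingers. The mould's 140 mm length goes along y, either way round.
- press_hinge (a point): Hinge axis of the lever, 85 mm above the bench, 100 mm from the nest centre along press x; the axis runs along press y.
- press_lever (a joint): Lever angle, rad: 0 = sprung open, 20 degrees past upright, clear of the nest; grows as the bar swings over the nest and down; 1.92 = level, bar mid between the lugs; stop at 2.0. A spring always drives it back to 0. With the mould in the nest its roller meets the upper half near 1.80 and has sunk it 11 mm at 1.92; the bar then needs about 6 N down.
- bar_mid (a point): Middle of the lever's wooden cross bar: round, 16 mm diameter, 130 mm long, along press y, 200 mm from the hinge axis. Level: 85 mm above the bench at press x = -100 mm; open: 273 mm up at x = +168 mm. The lever arm (14 mm wide, 16 mm deep) runs from here to the hinge; half way hangs a 24 mm roller, 40 mm wide, reaching 28 mm below the arm's centre line.
- bar_grip (a point): Point on the bar's axis 40 mm from its middle towards press -y (away from the gauge post). Here the bar can be pinched from above, fingers closing along press x; the round bar turns in the fingers as the lever swings.
- press_gauge (a point): Mid point between the gauge post's two light metal lugs (30 mm clear between them, one above the other), 85 mm above the bench; the bar's +y end swings past beside it. 8 mm of bar height is 0.04 rad of lever.

How it is judged:
By the outcome, as a careful person would: the job done as asked, in the order asked, and still so for the second after the job is handed in, while the arm keeps its last pose, push and grip.
It also fails if it takes over 59 s, if anything falls off the work surface, if the arm or the gripper's body presses on something with over 40 N, if the wrist force passes 120 N, or if a joint passes its speed limit or range.

## Robot

A 6-joint arm with a two-finger parallel gripper is mounted at the origin on the work surface. World frame = base frame: x ahead of the robot, y to its left, z up, the work surface at z = 0. Lengths are in m, angles in degrees, forces in N, time in s.
With the tool pointing down it reaches from about 0.3 to 0.75 m from the base axis. Payload 8.5 kg.
Tool frame: the origin (TCP) lies between the finger pads, 19 mm behind the fingertips; this is the grasp point; z points along the fingers, x is the direction in which the jaws open and shut, and the axes are right-handed (so a half turn about z gives the same grasp; the last joint's range is limited). The gripper opens to 85 mm and grips with 20 to 120 N. Pads are 22 mm wide; open, the fingers measure 114 mm over their backs; the gripper's body (76 mm by 85 mm) begins 54 mm behind the grasp point. The pads swing forward as they close: fully open they stand 13 mm farther back than shut.
Start: joints at [-78.226, 21.807, 74.336, -0, 83.858, -12.336], TCP at [0.225, -0.502, 0.25] pointing down, gripper open.
Joint ranges: [-178.18, 178.18], [-50.72, 133.34], [12.68, 142.11], [-81.47, 261.47], [9.98, 163.14], [-165.26, 165.26]. Speed limits (degrees/s): [136.94, 136.94, 180, 180, 180, 180].

## Interface

Orientations are given as a 3x3 rotation matrix whose columns are the frame's x, y, z axes.
In Python, from rig import observe, viewer, env gives the robot as it stands.
- The arm moves only by the tool jog_arm, never from a script. Its arguments are lists of equal length, an entry for each row: "dr": the turn, a rotation vector about the tool's x, y, z in rad, a list of three; "slide": the shift along the tool's x, y, z in m, a list of three; "gripper": the opening, from -1 (shut) to 1 (fully open), so that 0 is half open. In form: {"dr": [[rx, ry, rz], ...], "slide": [[dx, dy, dz], ...], "gripper": [gripper, ...]}. A call has exactly 10 rows; each row shifts and turns the commanded pose from where the row before left it, along the tool's axes as they then stand; what a row does not reach is not made up. A row lasts 1/10 s, in which the tool goes at most 50 mm and 8.59 degrees, less where a joint would pass 70% of its speed; a pose out of reach is approached as far as the arm can. A call is refused whole if a number of a shift passes 0.05 or a number of a turn 0.15, either way. A call with a gripper value outside its range is refused whole. The fingers move at their own pace and stop on an object; "force" is the grip in N (left out, the last holds). Time passes only in rows, so rows that do not move let the fingers close, or fill a call up. It gives the time, the measured TCP pose, the force and the opening at its end, in the units of the state.
- observe(): the state, without advancing time (a new reading comes with each control period).
- viewer.get_image(name): name is "scene" or "top" or "wrist"; returns a dict with "pixels" (420x560x3 uint8, blue, green, red), "camera_matrix" (3x3 intrinsics, pixels), "R" (3x3) and "t" (3): a world point X has camera coordinates R X + t. Camera axes: x right, y down, z forward; pixel columns grow to the right and rows downward; lengths in m; the calibration is good to about 2 mm. The wrist camera is an equidistant fisheye: a pixel r from the principal point sees the ray r / f radians off the axis. A picture is of the moment at which its call begins. There is no depth.
- env.close_job(): hands the job in, once; it reports no verdict.
The state is a dict: "time_s": time; "q": joint angles; "qvel": joint speeds; "joint_efforts": joint torques, N m; "position": TCP position; "tool_rot": TCP orientation; "ft_force": force on the tool from outside, world axes, zero at the start; "wrist_torque": the same for the moment, N m; "grip_width": finger opening in m.
Only numpy, scipy, OpenCV 4.12 (cv2) and the standard library are available. Lean on these libraries where they do the work, as an engineer would, in place of code of your own. Each camera call takes 0.05 s, during which the arm holds its last target.

## Working session

There is one attempt and no reset: what is moved stays moved. The work goes in short steps, Python scripts to look and compute and a tool call to move; the robot and the scene stay as the last step left them, time stands still between calls to the robot, and variables do not carry over. Pictures are saved under pics/ and viewed, and the job is handed in when it is done.

Besides the shell and the picture viewer there is one more tool, called as name(argument=value, ...) on one line, values as JSON. jog_arm: Moves the arm, as the interface text tells. Its arguments: {"type":"object","properties":{"dr":{"type":"array","items":{"type":"array","items":{"type":"number"}}},"slide":{"type":"array","items":{"type":"array","items":{"type":"number"}}},"gripper":{"type":"array","items":{"type":"number"}},"force":{"type":"number"}},"required":["dr","slide","gripper"]}

```bash
mkdir -p pics; cat > h.py <<'E'
from rig import observe, viewer, env
import numpy as np, cv2, pickle
def snap(n,f):
    d=viewer.get_image(n); cv2.imwrite(f'pics/{f}.png',d['pixels']); pickle.dump(d,open(f'{f}.pkl','wb')); return d
def crop(f,x0,y0,x1,y1,s,o):
    im=cv2.imread(f'pics/{f}.png')[y0:y1,x0:x1]; cv2.imwrite(f'pics/{o}.png',cv2.resize(im,None,fx=s,fy=s,interpolation=cv2.INTER_CUBIC))
def ray(d,u,v):
    K=d['camera_matrix'];r=np.linalg.solve(K,[u,v,1.]);R=np.array(d['R']);return -R.T@np.array(d['t']),R.T@r
def at(d,u,v,z):
    c,r=ray(d,u,v);return c+r*(z-c[2])/r[2]
def proj(d,X):
    p=np.array(d['R'])@np.array(X)+d['t'];p=np.array(d['camera_matrix'])@p;return p[:2]/p[2]
def load(f): return pickle.load(open(f'{f}.pkl','rb'))
E
python3 - <<'E'
from h import *
for n in ('scene','top','wrist'): d=snap(n,n+'0'); print(n,-np.array(d['R']).T@d['t'],d['camera_matrix'][0][0])
s=observe();print(s['time_s'],s['position'],np.round(s['tool_rot'],3),s['grip_width'],s['ft_force'])
E
```

```text
scene [ 1.18374577 -0.19240107  1.15570168] 456.38193646723505
top [ 0.44956331 -0.03027832  1.09349332] 436.35488814199215
wrist [ 0.29149411 -0.47256857  0.37363482] 325.19226210127806
0.15 [ 0.22462164 -0.50183371  0.24955178] [[ 0.408 -0.913 -0.   ]
 [-0.913 -0.408  0.001]
 [-0.001 -0.    -1.   ]] 0.08545007906130257 [ 0.38015091  0.06260014 -0.02959026]
```

View pics/scene0.png

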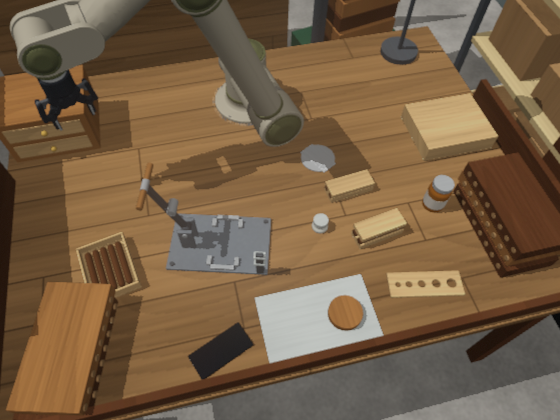

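View pics/top0.png

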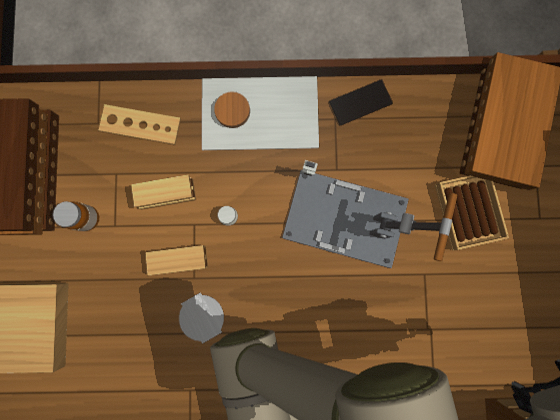

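View pics/wrist0.png

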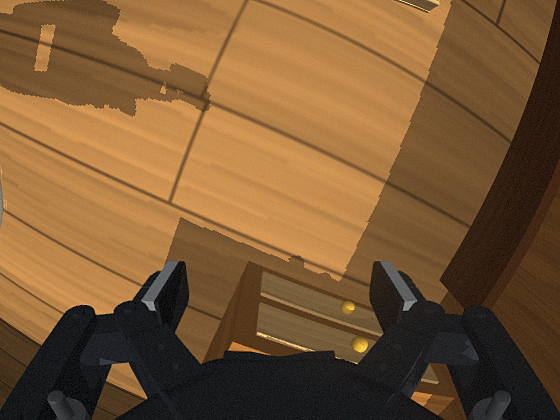

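```bash
python3 - <<'E'
from h import *
crop('top0',120,160,250,280,6,'t_m'); crop('top0',270,150,470,275,4,'t_p'); crop('scene0',300,160,420,255,6,'s_m');crop('scene0',120,150,290,285,4.5,'s_p')
E
```

```text
(no output)
```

View pics/t_m.png

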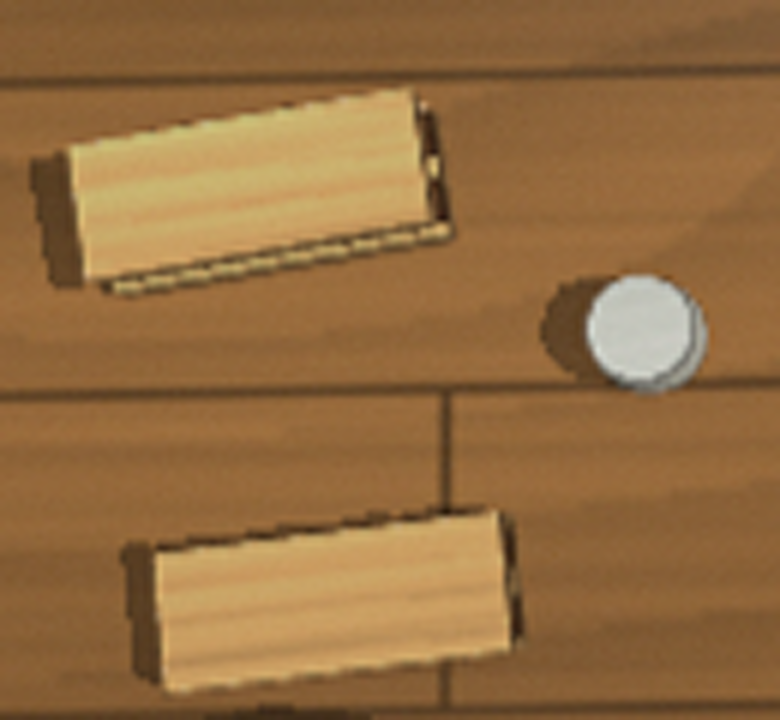

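View pics/t_p.png

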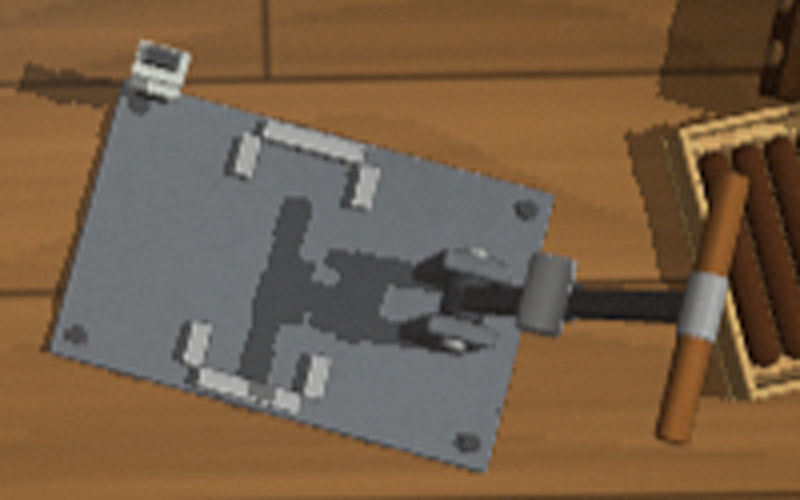

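View pics/s_m.png

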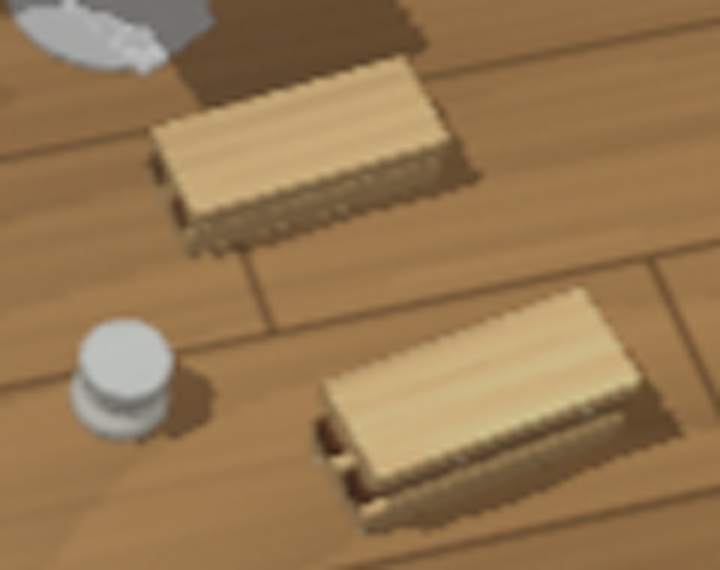

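View pics/s_p.png

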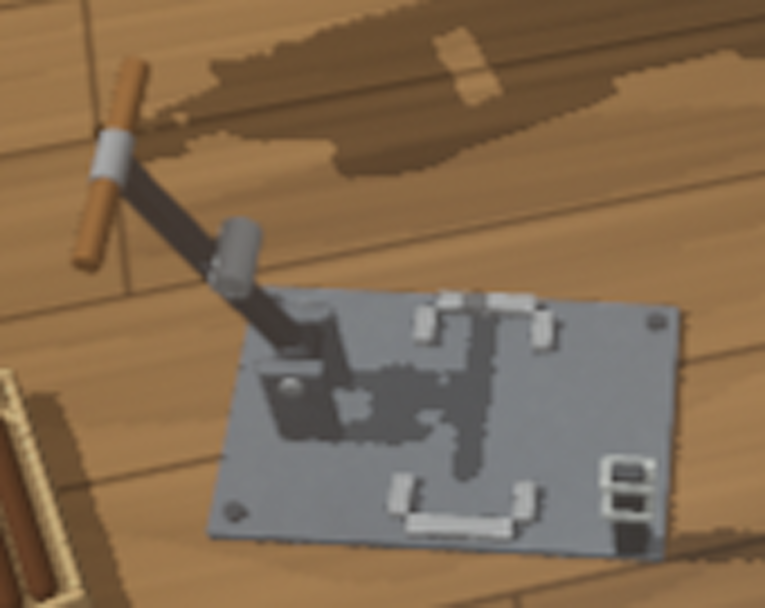

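```bash
cat > fit.py <<'E'
from h import *
from scipy.optimize import least_squares
T=load('top0');S=load('scene0')
def px(c,s,x0,y0): return np.array([(c[0]+.5)/s-.5+x0,(c[1]+.5)/s-.5+y0])
def fit(obs,x0):
    def f(p):
        c,s=np.cos(p[2]),np.sin(p[2]);r=[]
        for cam,X,u in obs:
            W=[p[0]+c*X[0]-s*X[1],p[1]+s*X[0]+c*X[1],X[2]]
            r+=list(proj(cam,W)-u)
        return r
    o=least_squares(f,x0,loss='soft_l1');return o.x,np.round(np.reshape(f(o.x),(-1,2)),1)
tp=lambda a,b:px((a,b),4,270,150); sp=lambda a,b:px((a,b),4.5,120,150)
tm=lambda a,b:px((a,b),6,120,160); sm=lambda a,b:px((a,b),6,300,160)
P=[(T,(-.125,-.09,.01),tp(50,350)),(T,(.155,-.09,.01),tp(487,472)),(T,(.155,.09,.01),tp(553,192)),
(S,(-.125,-.09,.01),sp(680,307)),(S,(-.125,.09,.01),sp(663,557)),(S,(.155,.09,.01),sp(208,537))]
for obs in (P,P[:3],P[3:]):
    p,r=fit(obs,[.45,-.2,-1.8]);print('press',p[:2],np.degrees(p[2]));print(r.tolist())
a,b,z=.07,.028,.058
# image left=+y ; x axis along +y-ish
M=[(T,(a,b,z),tm(70,147)),(T,(-a,b,z),tm(410,90)),(T,(-a,-b,z),tm(430,222)),(T,(a,-b,z),tm(85,280)),
(S,(-a,-b,z),sm(322,383)),(S,(-a,b,z),sm(375,487)),(S,(a,b,z),sm(640,378)),(S,(a,-b,z),sm(582,288))]
# orient: b sign: mould x along world +y => mould y along -x
M=[(c,(X[0],-X[1],X[2]),u) for c,X,u in M]
for obs in (M,M[:4],M[4:]):
    p,r=fit(obs,[.5,.2,1.57]);print('mould',p[:2],np.degrees(p[2]));print(r.tolist())
for n,u,z in (('pot',(tm(640,328)),.042),('shut',(tm(335,600)),.04)): print(n,at(T,*u,z))
E
python3 fit.py
```

```text
press [ 0.55221615 -0.17624716] -106.25425948335025
[[-1.0, 0.3], [-0.3, -0.2], [0.2, -0.2], [-0.3, -0.3], [0.0, 0.3], [-0.9, -0.0]]
press [ 0.5522442  -0.17727152] -106.37855459927485
[[-0.6, 0.2], [0.0, -0.1], [0.6, -0.1]]
press [ 0.55239923 -0.17518658] -106.24540309544317
[[0.0, -0.3], [0.4, 0.3], [-0.5, -0.1]]
mould [0.61734746 0.25601312] 98.82246836843824
[[-0.7, -0.4], [0.0, -0.7], [0.1, -0.1], [-0.1, 0.2], [-0.6, -0.2], [0.1, -1.3], [-0.0, 0.4], [-0.5, -0.1]]
mould [0.61676797 0.25557009] 98.55139132611473
[[-0.5, -0.3], [0.3, -0.4], [0.3, 0.3], [-0.0, 0.3]]
mould [0.61827761 0.25645057] 99.25731107339855
[[-0.3, 0.2], [0.5, -0.9], [0.2, 0.5], [-0.4, 0.0]]
pot [0.55779655 0.10095303 0.042     ]
shut [0.4507709  0.22380563 0.04      ]
```

jog_arm(dr=[[0,0,0],[0,0,0],[0,0,0],[0,0,0],[0,0,0],[0,0,0],[0,0,0],[0,0,0],[0,0,0],[0,0,0]], slide=[[-0.01,-0.014,-0.02],[-0.02,-0.026,-0.02],[-0.028,-0.035,-0.02],[-0.03,-0.037,-0.01],[-0.03,-0.037,-0.01],[-0.03,-0.037,0],[-0.03,-0.037,0],[-0.03,-0.037,0],[-0.03,-0.037,0],[-0.03,-0.037,0]], gripper=[1,1,1,1,1,1,1,1,1,1])

```text
time_s: 1.15
position: [0.4204, -0.119, 0.33]
tool_rot: [[0.408, -0.913, 0.0], [-0.913, -0.408, -0.0], [0.0, -0.0, -1.0]]
ft_force: [0.2, -0.9, 0.2]
grip_width: 0.0854
```

jog_arm(dr=[[0,0,0],[0,0,0],[0,0,0],[0,0,0],[0,0,0],[0,0,0],[0,0,0],[0,0,0],[0,0,0],[0,0,0]], slide=[[-0.03,-0.037,0],[-0.03,-0.037,0],[-0.03,-0.037,0],[-0.03,-0.037,0],[-0.03,-0.037,0],[-0.03,-0.037,0],[-0.03,-0.037,0],[-0.03,-0.037,0],[-0.015,-0.025,0],[-0.009,-0.012,0]], gripper=[1,1,1,1,1,1,1,1,1,1])

```text
time_s: 2.15
position: [0.6168, 0.2584, 0.3285]
tool_rot: [[0.41, -0.912, -0.002], [-0.912, -0.41, -0.0], [-0.001, 0.002, -1.0]]
ft_force: [-0.9, -0.1, 0.4]
grip_width: 0.0853
```

jog_arm(dr=[[0,0,-0.13],[0,0,-0.13],[0,0,-0.13],[0,0,-0.13],[0,0,-0.13],[0,0,-0.13],[0,0,-0.13],[0,0,-0.13],[0,0,-0.13],[0,0,-0.133]], slide=[[0,0,0],[0,0,0],[0,0,0.01],[0,0,0.01],[0,0,0.02],[0,0,0.02],[0,0,0.02],[0,0,0.02],[0,0,0.02],[0,0,0.01]], gripper=[1,1,1,1,1,1,1,1,1,1])

```text
time_s: 3.15
position: [0.6155, 0.2559, 0.1976]
tool_rot: [[0.987, 0.158, -0.004], [0.158, -0.987, -0.001], [-0.004, 0.0, -1.0]]
ft_force: [0.6, 0.3, -0.0]
grip_width: 0.0855
```

```bash
cat >> h.py <<'E'
def state():
    s=observe();R=np.array(s['tool_rot']);print(s['time_s'],np.round(s['position'],4),'yaw',np.degrees(np.arctan2(R[1,0],R[0,0])).round(2),'z',np.round(R[:,2],3),'w',round(s['grip_width'],4),'f',np.round(s['ft_force'],1),'q',np.round(s['q'],0));return s,R
def delta(target,yaw):
    s,R=state();d=R.T@(np.array(target)-s['position']);y=np.degrees(np.arctan2(R[1,0],R[0,0]));print('tool slide',np.round(d,4),'drz',round(-np.radians(yaw-y),4))
E
python3 - <<'E'
from h import *
delta([.6173,.256,.034],8.8)
snap('wrist','w1')
E
```

```text
3.15 [0.6155 0.2559 0.1976] yaw 9.08 z [-0.004 -0.001 -1.   ] w 0.0855 f [ 0.6  0.3 -0. ] q [12. 36. 58. -0. 86.  3.]
tool slide [2.400e-03 1.000e-04 1.636e-01] drz 0.0048
```

View pics/w1.png

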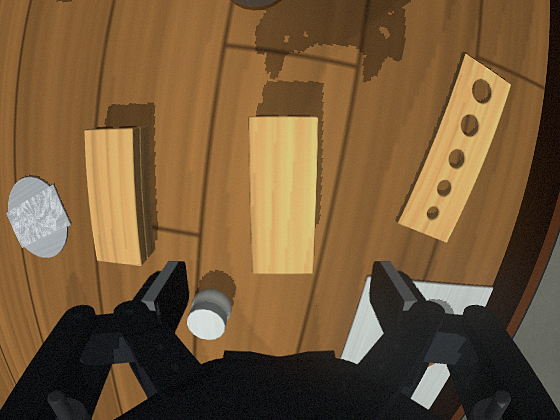

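```bash
cat >> h.py <<'E'
def fray(d,u,v):
    K=np.array(d['camera_matrix']);x=(u-K[0,2])/K[0,0];y=(v-K[1,2])/K[1,1];t=np.hypot(x,y)
    r=np.array([x/t*np.sin(t),y/t*np.sin(t),np.cos(t)]);R=np.array(d['R']);return -R.T@np.array(d['t']),R.T@r
def fat(d,u,v,z):
    c,r=fray(d,u,v);return c+r*(z-c[2])/r[2]
E
python3 - <<'E'
from h import *
d=load('w1');P=np.array([fat(d,*u,.058) for u in ((249,116),(317,117),(313,273),(252,273))]);print(P,P.mean(0))
print(np.linalg.norm(np.roll(P,-1,0)-P,axis=1)); v=P[0]+P[1]-P[2]-P[3];print(np.degrees(np.arctan2(v[1],v[0])))
E
```

```text
[[0.58078628 0.321919   0.058     ]
 [0.63484441 0.32983268 0.058     ]
 [0.65724648 0.19312899 0.058     ]
 [0.60205186 0.1843595  0.058     ]] [0.61873226 0.25731004 0.058     ]
[0.05463431 0.13852708 0.05588694 0.13919354]
99.04658865241439
```

jog_arm(dr=[[0,0,0],[0,0,0],[0,0,0],[0,0,0],[0,0,0],[0,0,0],[0,0,0],[0,0,0],[0,0,0],[0,0,0]], slide=[[0.0025,-0.0005,0.015],[0,0,0.025],[0,0,0.025],[0,0,0.025],[0,0,0.025],[0,0,0.02],[0,0,0.015],[0,0,0.01],[0,0,0.003],[0,0,0]], gripper=[1,1,1,1,1,1,1,1,1,1])

```text
time_s: 4.2
position: [0.6188, 0.257, 0.0372]
tool_rot: [[0.988, 0.152, 0.0], [0.152, -0.988, 0.0], [0.0, -0.0, -1.0]]
ft_force: [-0.1, 0.8, 0.7]
grip_width: 0.0853
```

jog_arm(dr=[[0,0,0],[0,0,0],[0,0,0],[0,0,0],[0,0,0],[0,0,0],[0,0,0],[0,0,0],[0,0,0],[0,0,0]], slide=[[0,0,0],[0,0,0],[0,0,0],[0,0,0],[0,0,0],[0,0,0],[0,0,0],[0,0,0],[0,0,0],[0,0,0]], gripper=[-1,-1,-1,-1,-1,-1,-1,-1,-1,-1], force=40)

```text
time_s: 5.2
position: [0.6188, 0.257, 0.0372]
tool_rot: [[0.988, 0.152, 0.001], [0.152, -0.988, 0.0], [0.001, -0.0, -1.0]]
ft_force: [1.4, 0.4, 2.0]
grip_width: 0.0555
```

```bash
python3 - <<'E'
from h import *
state()
E
```

```text
5.2 [0.6188 0.257  0.0372] yaw 8.76 z [ 0.001  0.    -1.   ] w 0.0555 f [1.4 0.4 2. ] q [12. 45. 69.  0. 66.  4.]
```

jog_arm(dr=[[0,0,0],[0,0,0],[0,0,0],[0,0,0],[0,0,0],[0,0,0],[0,0,0],[0,0,0],[0,0,0],[0,0,0]], slide=[[0,0,-0.01],[0,0,-0.02],[0,0,-0.03],[0,0,-0.04],[0,0,-0.04],[0,0,-0.03],[0,0,-0.02],[-0.004,0.012,-0.01],[-0.006,0.02,0],[-0.01,0.03,0]], gripper=[-1,-1,-1,-1,-1,-1,-1,-1,-1,-1])

```text
time_s: 6.2
position: [0.6072, 0.1919, 0.2358]
tool_rot: [[0.988, 0.154, -0.003], [0.154, -0.988, -0.0], [-0.003, -0.0, -1.0]]
ft_force: [0.7, -0.8, -2.5]
grip_width: 0.0559
```

jog_arm(dr=[[0,0,0],[0,0,0],[0,0,0],[0,0,0],[0,0,0],[0,0,0],[0,0,0],[0,0,0],[0,0,0],[0,0,0]], slide=[[-0.0125,0.038,0],[-0.0125,0.04,0],[-0.0125,0.04,0],[-0.0125,0.04,0],[-0.0125,0.04,0],[-0.0125,0.04,0],[-0.0125,0.04,0],[-0.012,0.04,0],[-0.008,0.026,0],[-0.004,0.012,0]], gripper=[-1,-1,-1,-1,-1,-1,-1,-1,-1,-1])

```text
time_s: 7.2
position: [0.5506, -0.1788, 0.2358]
tool_rot: [[0.989, 0.149, -0.003], [0.149, -0.989, 0.001], [-0.003, -0.002, -1.0]]
ft_force: [0.9, -0.4, -3.4]
grip_width: 0.0553
```

jog_arm(dr=[[0,0,-0.06],[0,0,-0.12],[0,0,-0.13],[0,0,-0.13],[0,0,-0.13],[0,0,-0.13],[0,0,-0.13],[0,0,-0.13],[0,0,-0.12],[0,0,-0.054]], slide=[[0,0,0],[0,0,0],[0,0,0],[0,0,0],[0,0,0],[0,0,0],[0,0,0],[0,0,0],[0,0,0],[0,0,0]], gripper=[-1,-1,-1,-1,-1,-1,-1,-1,-1,-1])

```text
time_s: 8.2
position: [0.5515, -0.1755, 0.2362]
tool_rot: [[0.275, 0.961, -0.002], [0.961, -0.275, 0.001], [0.001, -0.003, -1.0]]
ft_force: [-0.1, 0.7, -2.8]
grip_width: 0.0557
```

```bash
python3 - <<'E'
from h import *
delta([.5522,-.1762,.047],73.75)
snap('wrist','w2');snap('top','t2')
E
```

```text
8.2 [ 0.5515 -0.1755  0.2362] yaw 74.01 z [-0.002  0.001 -1.   ] w 0.0557 f [-0.1  0.7 -2.8] q [ -29.   25.   71.    0.   84. -103.]
tool slide [-0.0006  0.0013  0.1892] drz 0.0045
```

View pics/w2.png

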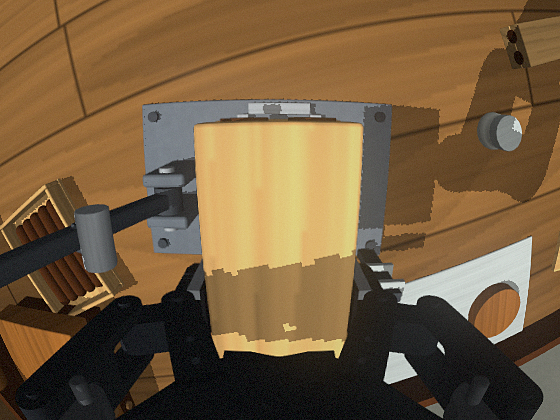

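View pics/t2.png

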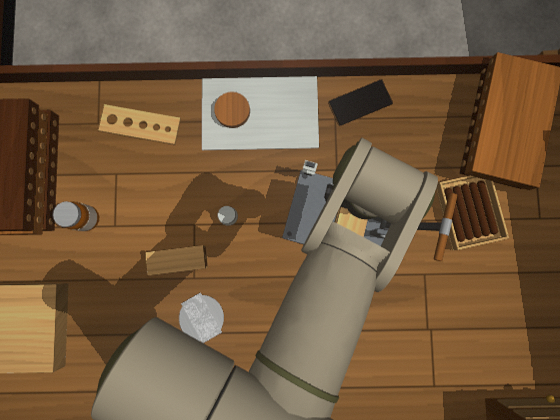

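```bash
python3 - <<'E'
from h import *
crop('w2',130,90,410,260,2.8,'w2c')
E
```

```text
(no output)
```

View pics/w2c.png

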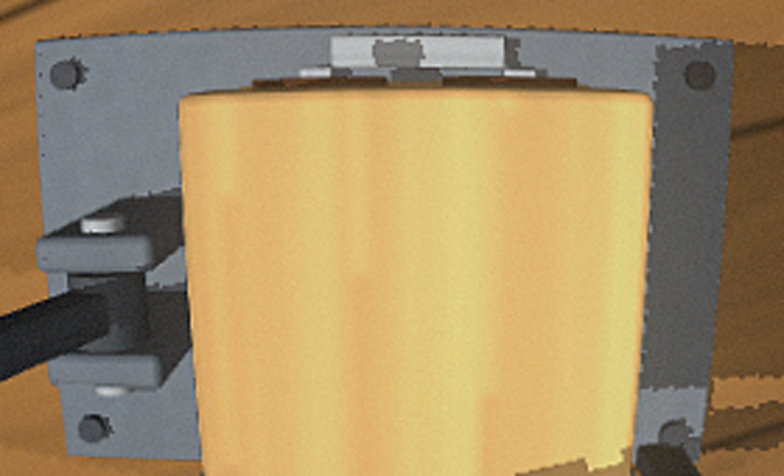

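```bash
python3 - <<'E'
from h import *
from scipy.optimize import least_squares
d=load('w2')
f=lambda a,b,z:fat(d,130+(a+.5)/2.8-.5,90+(b+.5)/2.8-.5,z)
L=np.array([(.155,-.09),(-.125,-.09),(.155,.09),(-.125,.09)])
W=np.array([f(37,41,.01),f(734,41,.01),f(68,455,.01),f(701,458,.01)])[:,:2]
def r(p):
    c,s=np.cos(p[2]),np.sin(p[2]);return (p[:2]+L@np.array([[c,s],[-s,c]])-W).ravel()
o=least_squares(r,[.55,-.18,-1.85]);print(o.x[:2],np.degrees(o.x[2]),np.round(o.fun*1e3,1))
for z in (.257,): 
  A,B=f(180,98,z),f(653,97,z);print(A,B,np.linalg.norm(A-B),(A+B)/2, np.degrees(np.arctan2(*(A-B)[1::-1])))
  m=(A+B)/2; print('mould ctr',m[:2]+.07*np.array([np.cos(np.radians(-16)),np.sin(np.radians(-16))]))
for a in (331,505): print(f(a,38,.02))
m=(f(331,38,.02)+f(505,38,.02))/2
print('tcp-rel press', )
E
```

```text
[ 0.55224506 -0.1753091 ] -106.38880010906645 [-1.3 -1.3 -0.9  1.3  0.4 -0.3  1.8  0.3]
[ 0.47731936 -0.18284415  0.257     ] [ 0.492235   -0.13053145  0.257     ] 0.054397565474551005 [ 0.48477718 -0.1566878   0.257     ] -105.9141524367375
mould ctr [ 0.5520655  -0.17598241]
[ 0.46219458 -0.18288139  0.02      ]
[ 0.47989988 -0.12119034  0.02      ]
tcp-rel press
```

jog_arm(dr=[[0,0,0.004],[0,0,0],[0,0,0],[0,0,0],[0,0,0],[0,0,0],[0,0,0],[0,0,0],[0,0,0],[0,0,0]], slide=[[0,0.0005,0.01],[0,0,0.02],[0,0,0.025],[0,0,0.03],[0,0,0.025],[0,0,0.025],[0,0,0.02],[0,0,0.01],[0,0,0.005],[0,0,0]], gripper=[-1,-1,-1,-1,-1,-1,-1,-1,-1,-1])

```text
time_s: 9.3
position: [0.5527, -0.1763, 0.0668]
tool_rot: [[0.284, 0.959, -0.0], [0.959, -0.284, 0.0], [0.0, -0.0, -1.0]]
ft_force: [0.3, 0.1, -2.7]
grip_width: 0.0556
```

```bash
python3 - <<'E'
from h import *
delta([.5522,-.176,.047],73.75)
snap('wrist','w3')
snap('scene','s3');crop('s3',140,180,300,300,5,'s3c')
E
```

```text
9.3 [ 0.5527 -0.1763  0.0668] yaw 73.49 z [-0.  0. -1.] w 0.0556 f [ 0.3  0.1 -2.7] q [ -29.   36.   84.    0.   61. -103.]
tool slide [ 0.0002 -0.0006  0.0198] drz -0.0046
```

View pics/w3.png

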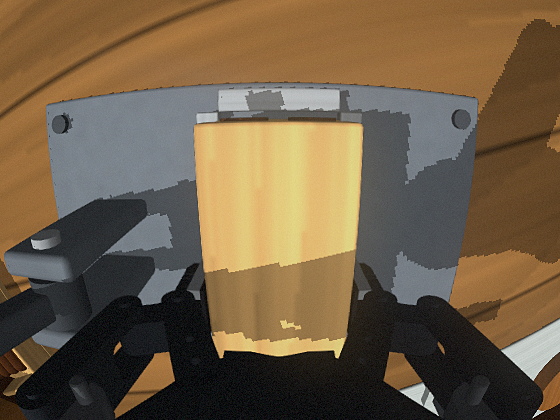

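View pics/s3c.png

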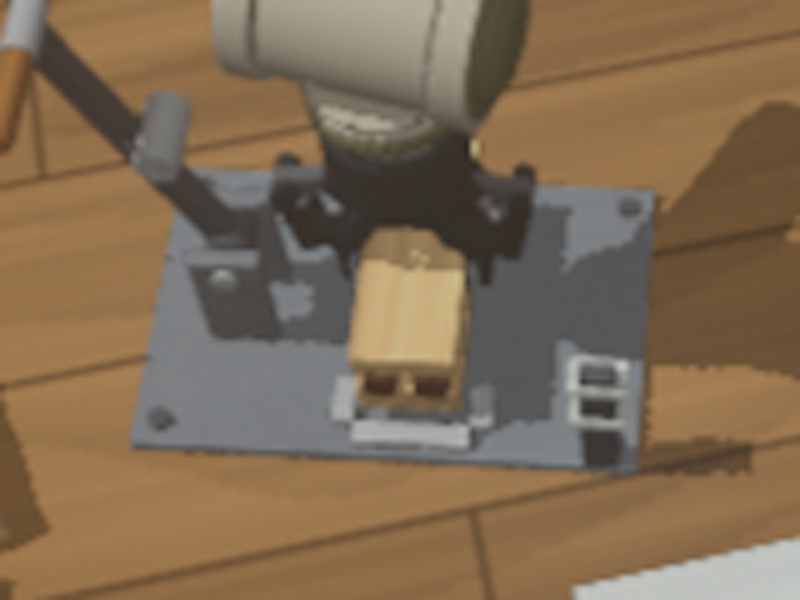

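The mould hangs centred between the corner fences (wrist picture columns 195–362). Lowering it in.

jog_arm(dr=[[0,0,-0.003],[0,0,0],[0,0,0],[0,0,0],[0,0,0],[0,0,0],[0,0,0],[0,0,0],[0,0,0],[0,0,0]], slide=[[0,-0.0005,0.003],[0,0,0.004],[0,0,0.004],[0,0,0.003],[0,0,0.002],[0,0,0.001],[0,0,0.001],[0,0,0.001],[0,0,0],[0,0,0]], gripper=[-1,-1,-1,-1,-1,-1,-1,-1,-1,-1])

```text
time_s: 10.4
position: [0.5523, -0.1763, 0.0484]
tool_rot: [[0.281, 0.96, 0.0], [0.96, -0.281, -0.0], [-0.0, 0.0, -1.0]]
ft_force: [-1.1, -0.6, 1.5]
grip_width: 0.0556
```

jog_arm(dr=[[0,0,0],[0,0,0],[0,0,0],[0,0,0],[0,0,0],[0,0,0],[0,0,0],[0,0,0],[0,0,0],[0,0,0]], slide=[[0,0,0],[0,0,0],[0,0,0],[0,0,0],[0,0,0],[0,0,0],[0,0,0],[0,0,0],[0,0,-0.005],[0,0,-0.01]], gripper=[1,1,1,1,1,1,1,1,1,1])

```text
time_s: 11.4
position: [0.552, -0.1761, 0.0631]
tool_rot: [[0.281, 0.96, -0.001], [0.96, -0.281, 0.001], [0.0, -0.001, -1.0]]
ft_force: [-0.8, -0.4, 0.6]
grip_width: 0.0856
```

jog_arm(dr=[[0,0,0],[0,0,0],[0,0,0],[0,0,0],[0,0,0],[0,0,0],[0,0,0],[0,0,0],[0,0,0],[0,0,0]], slide=[[0,0,-0.02],[0,0,-0.03],[0,0,-0.04],[0,0,-0.04],[0,0,-0.04],[0,0,-0.04],[0,0,-0.04],[0,0,-0.03],[0,0,-0.02],[0,0,0]], gripper=[1,1,1,1,1,1,1,1,1,1])

```text
time_s: 12.4
position: [0.5524, -0.1762, 0.3667]
tool_rot: [[0.281, 0.96, 0.006], [0.96, -0.281, -0.003], [-0.001, 0.006, -1.0]]
ft_force: [0.2, 0.3, -0.6]
grip_width: 0.0854
```

```bash
python3 - <<'E'
from h import *
state()
snap('wrist','w4')
snap('scene','s4');crop('s4',100,140,300,290,4,'s4c')
E
```

```text
12.4 [ 0.5524 -0.1762  0.3667] yaw 73.69 z [ 0.006 -0.003 -1.   ] w 0.0854 f [ 0.2  0.3 -0.6] q [ -29.   22.   55.   -0.  102. -103.]
```

View pics/w4.png

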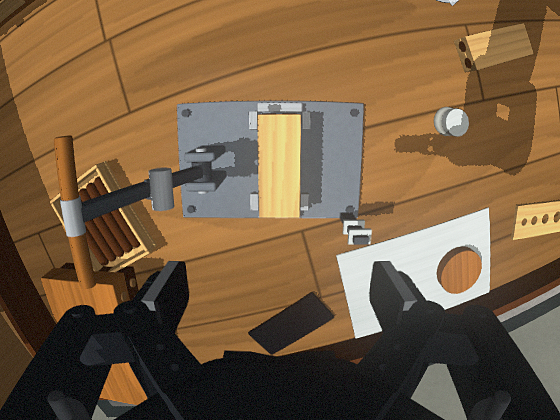

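View pics/s4c.png

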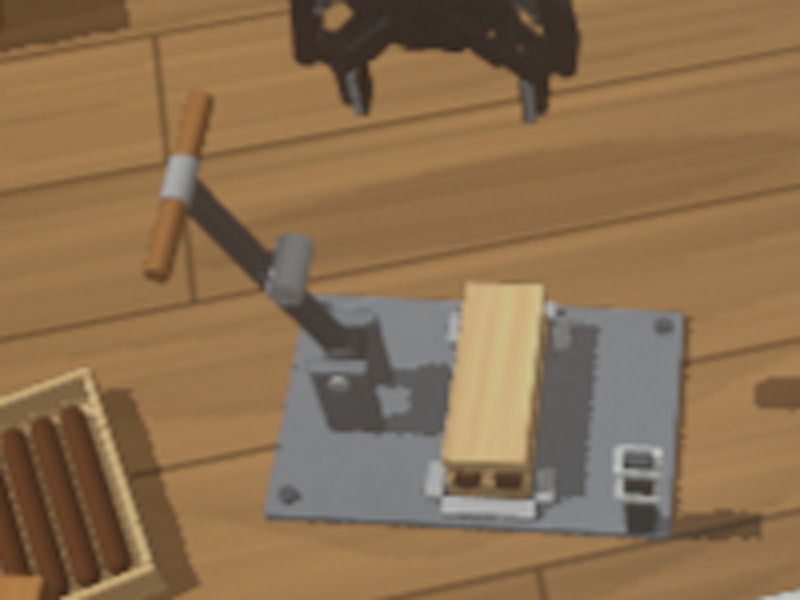

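```bash
python3 - <<'E'
from h import *
T=load('top0');S=load('s4');W=load('w4')
rs=[ray(T,445.6,226.6),ray(S,145.0,185.3),fray(W,73,218)]
for sel in ([0,1],[0,2],[0,1,2]):
    A=0;b=0
    for i in sel:
        c,r=rs[i];r=r/np.linalg.norm(r);P=np.eye(3)-np.outer(r,r);A=A+P;b=b+P@c
    print(np.linalg.solve(A,b))
delta([.4666,-.3258,.36],73.7)
E
```

```text
[ 0.50348269 -0.33752324  0.2752695 ]
[ 0.50524498 -0.34078105  0.27104167]
[ 0.50482692 -0.33694164  0.27633509]
12.5 [ 0.552  -0.176   0.3628] yaw 73.69 z [-0.  0. -1.] w 0.0854 f [ 0.4 -0.9 -0.8] q [ -29.   22.   56.   -0.  102. -103.]
tool slide [-0.1677 -0.0399  0.0028] drz -0.0003
```

jog_arm(dr=[[0,0,0],[0,0,0],[0,0,0],[0,0,0],[0,0,0],[0,0,0],[0,0,0],[0,0,0],[0,0,0],[0,0,0]], slide=[[-0.01,-0.003,0],[-0.02,-0.005,0],[-0.03,-0.007,0],[-0.03,-0.007,0],[-0.03,-0.007,0],[-0.025,-0.006,0],[-0.015,-0.004,0],[-0.008,-0.001,0],[0,0,0],[0,0,0]], gripper=[1,1,1,1,1,1,1,1,1,1])

```text
time_s: 13.5
position: [0.4671, -0.3256, 0.3629]
tool_rot: [[0.28, 0.96, -0.0], [0.96, -0.28, 0.0], [0.0, -0.0, -1.0]]
ft_force: [-0.3, -0.2, 0.9]
grip_width: 0.0855
```

jog_arm(dr=[[0,0,0],[0,0,0],[0,0,0],[0,0,0],[0,0,0],[0,0,0],[0,0,0],[0,0,0],[0,0,0],[0,0,0]], slide=[[0,0,0.01],[0,0,0.015],[0,0,0.02],[0,0,0.02],[0,0,0.015],[0,0,0.008],[0,0,0.002],[0,0,0],[0,0,0],[0,0,0]], gripper=[1,1,1,1,1,1,1,1,1,1])

```text
time_s: 14.5
position: [0.4668, -0.3263, 0.2737]
tool_rot: [[0.281, 0.96, 0.001], [0.96, -0.281, -0.001], [-0.001, 0.001, -1.0]]
ft_force: [0.6, 0.1, -0.6]
grip_width: 0.0857
```

```bash
python3 - <<'E'
from h import *
delta([.4666,-.3258,.273],73.7)
snap('wrist','w5')
snap('scene','s5');crop('s5',60,100,260,250,4,'s5c')
E
```

```text
14.5 [ 0.4668 -0.3263  0.2737] yaw 73.69 z [ 0.001 -0.001 -1.   ] w 0.0857 f [ 0.6  0.1 -0.6] q [ -47.   23.   69.   -0.   88. -121.]
tool slide [ 0.0004 -0.0004  0.0007] drz -0.0002
```

View pics/w5.png

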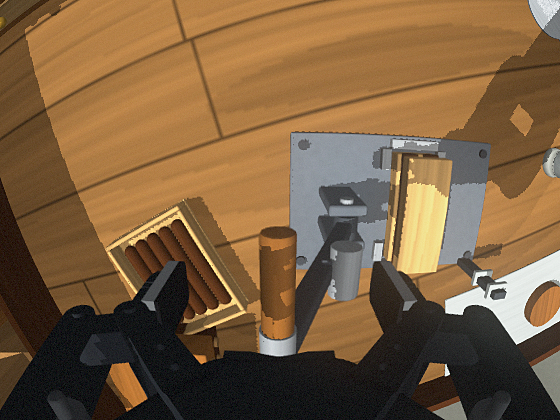

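View pics/s5c.png

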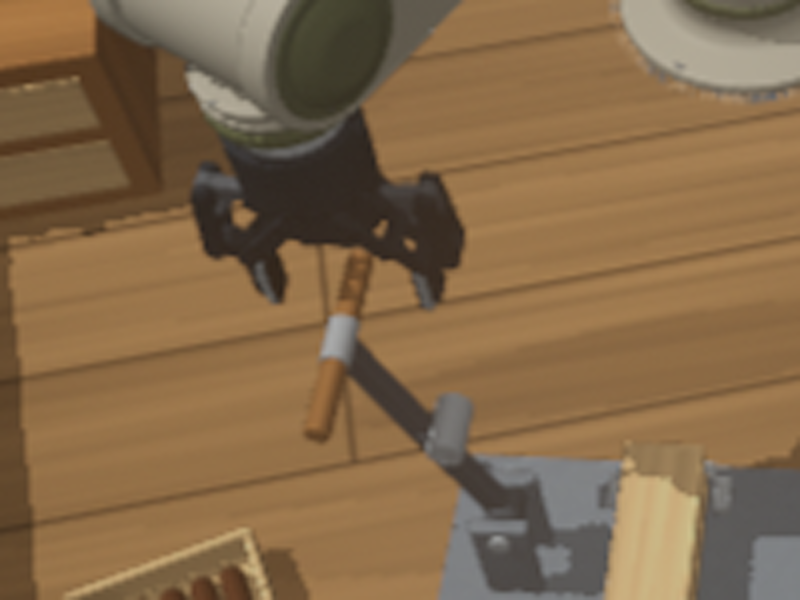

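jog_arm(dr=[[0,0,0],[0,0,0],[0,0,0],[0,0,0],[0,0,0],[0,0,0],[0,0,0],[0,0,0],[0,0,0],[0,0,0]], slide=[[0,0,0],[0,0,0],[0,0,0],[0,0,0],[0,0,0],[0,0,0],[0,0,0],[0,0,0],[0,0,0],[0,0,0]], gripper=[-1,-1,-1,-1,-1,-1,-1,-1,-1,-1], force=50)

```text
time_s: 15.6
position: [0.4667, -0.3264, 0.2731]
tool_rot: [[0.281, 0.96, 0.0], [0.96, -0.281, -0.0], [-0.0, 0.0, -1.0]]
ft_force: [-1.7, -0.8, 1.4]
grip_width: 0.0143
```

```bash
python3 - <<'E'
from h import *
s,R=state()
# arc: th -> bar x,z in press: angle from level-away. open theta0=0: 20deg past upright
import math
hx,hz,r=.1,.085,.2
def b(th): a=math.radians(70)+th; return hx+r*math.cos(a), hz+r*math.sin(a)  # a from +x
print(b(0),b(1.92))
ths=[0,.03,.08]+[.08+.092*i for i in range(1,19)]+[1.80,1.85,1.90,1.92]
ths=np.concatenate([[0,.02,.05],np.linspace(.1,1.7,26),[1.74,1.78,1.81,1.84,1.87,1.90]])
p=[b(t) for t in ths]
for i in range(1,len(p)): print(i,round(ths[i],3),'x',round(-(p[i][0]-p[i-1][0])*1000,1),'z',round(-(p[i][1]-p[i-1][1])*1000,1))
E
```

```text
15.6 [ 0.4667 -0.3264  0.2731] yaw 73.68 z [ 0. -0. -1.] w 0.0143 f [-1.7 -0.8  1.4] q [ -47.   23.   69.   -0.   88. -121.]
(0.16840402866513376, 0.2729385241571817) (-0.0999999981004874, 0.08497243543883981)
1 0.02 x 3.8 z -1.3
2 0.05 x 5.7 z -1.9
3 0.1 x 9.6 z -2.7
4 0.164 x 12.5 z -2.8
5 0.228 x 12.6 z -2.0
6 0.292 x 12.7 z -1.1
7 0.356 x 12.8 z -0.3
8 0.42 x 12.8 z 0.5
9 0.484 x 12.7 z 1.3
10 0.548 x 12.6 z 2.1
11 0.612 x 12.5 z 2.9
12 0.676 x 12.2 z 3.7
13 0.74 x 12.0 z 4.5
14 0.804 x 11.7 z 5.3
15 0.868 x 11.3 z 6.0
16 0.932 x 10.9 z 6.7
17 0.996 x 10.5 z 7.4
18 1.06 x 10.0 z 8.0
19 1.124 x 9.4 z 8.7
20 1.188 x 8.9 z 9.2
21 1.252 x 8.2 z 9.8
22 1.316 x 7.6 z 10.3
23 1.38 x 6.9 z 10.8
24 1.444 x 6.2 z 11.2
25 1.508 x 5.5 z 11.6
26 1.572 x 4.7 z 11.9
27 1.636 x 4.0 z 12.2
28 1.7 x 3.2 z 12.4
29 1.74 x 1.6 z 7.8
30 1.78 x 1.3 z 7.9
31 1.81 x 0.7 z 6.0
32 1.84 x 0.6 z 6.0
33 1.87 x 0.4 z 6.0
34 1.9 x 0.2 z 6.0
```

jog_arm(dr=[[0,0,0],[0,0,0],[0,0,0],[0,0,0],[0,0,0],[0,0,0],[0,0,0],[0,0,0],[0,0,0],[0,0,0]], slide=[[0.0038,0,-0.0013],[0.0057,0,-0.0019],[0.0096,0,-0.0027],[0.0125,0,-0.0028],[0.0126,0,-0.002],[0.0127,0,-0.0011],[0.0128,0,-0.0003],[0.0128,0,0.0005],[0.0127,0,0.0013],[0.0126,0,0.0021]], gripper=[-1,-1,-1,-1,-1,-1,-1,-1,-1,-1])

```text
time_s: 16.6
position: [0.4975, -0.2218, 0.2817]
tool_rot: [[0.281, 0.96, 0.001], [0.96, -0.281, -0.001], [-0.0, 0.002, -1.0]]
ft_force: [1.9, -2.7, 5.5]
grip_width: 0.0145
```

```bash
cat >> h.py <<'E'
def lev():
    s,R=state();d=np.array(s['position'])-[.5522,-.1758,0];a=np.radians(-106.3)
    px=d[0]*np.cos(a)+d[1]*np.sin(a);py=-d[0]*np.sin(a)+d[1]*np.cos(a);pz=s['position'][2]
    print('press xyz',np.round([px,py,pz],4),'rad',np.hypot(px-.1,pz-.085).round(4),'th',(np.arctan2(pz-.085,px-.1)-np.radians(70)).round(4))
    return s,R
E
python3 - <<'E'
from h import *
lev(); snap('scene','s6');crop('s6',60,100,260,250,4,'s6c')
E
```

```text
16.6 [ 0.4975 -0.2218  0.2817] yaw 73.7 z [ 0.001 -0.001 -1.   ] w 0.0145 f [ 1.9 -2.7  5.5] q [ -36.   20.   72.    0.   88. -110.]
press xyz [ 0.0595 -0.0396  0.2817] rad 0.2008 th 0.5524
```

View pics/s6c.png

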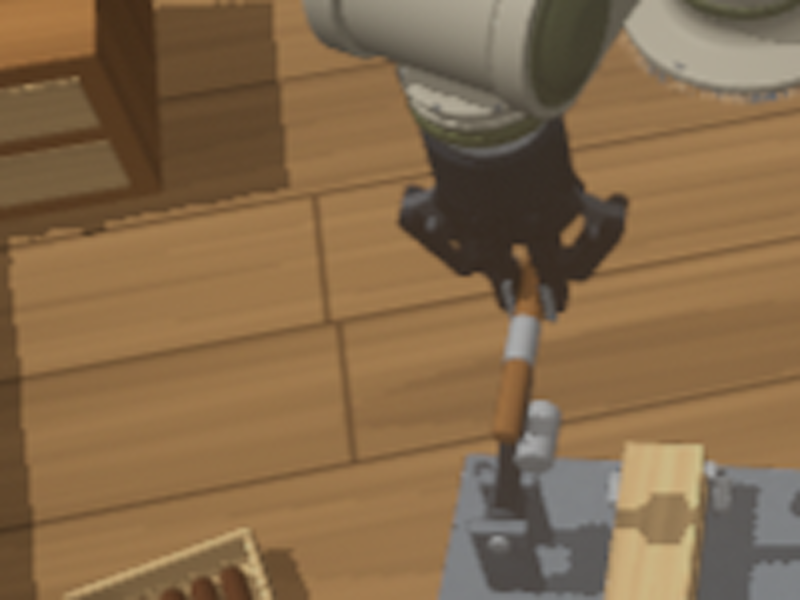

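Lever follows, held in the fingers. Continuing.

jog_arm(dr=[[0,0,0],[0,0,0],[0,0,0],[0,0,0],[0,0,0],[0,0,0],[0,0,0],[0,0,0],[0,0,0],[0,0,0]], slide=[[0.0125,0,0.0029],[0.0122,0,0.0037],[0.012,0,0.0045],[0.0117,0,0.0053],[0.0113,0,0.006],[0.0109,0,0.0067],[0.0105,0,0.0074],[0.01,0,0.008],[0.0094,0,0.0087],[0.0089,0,0.0092]], gripper=[-1,-1,-1,-1,-1,-1,-1,-1,-1,-1])

```text
time_s: 17.65
position: [0.528, -0.1171, 0.2181]
tool_rot: [[0.281, 0.96, 0.0], [0.96, -0.281, -0.0], [-0.0, 0.0, -1.0]]
ft_force: [2.8, -6.2, 1.0]
grip_width: 0.0144
```

```bash
python3 - <<'E'
from h import *
lev()
E
```

```text
17.65 [ 0.528  -0.1171  0.2181] yaw 73.68 z [ 0. -0. -1.] w 0.0144 f [ 2.8 -6.2  1. ] q [-25.  22.  79.  -0.  79. -99.]
press xyz [-0.0496 -0.0397  0.2181] rad 0.2002 th 1.1928
```

jog_arm(dr=[[0,0,0],[0,0,0],[0,0,0],[0,0,0],[0,0,0],[0,0,0],[0,0,0],[0,0,0],[0,0,0],[0,0,0]], slide=[[0.0082,0,0.0098],[0.0076,0,0.0103],[0.0069,0,0.0108],[0.0062,0,0.0112],[0.0055,0,0.0116],[0.0047,0,0.0119],[0.004,0,0.0122],[0.0032,0,0.0124],[0.0016,0,0.0078],[0,0,0]], gripper=[-1,-1,-1,-1,-1,-1,-1,-1,-1,-1])

```text
time_s: 18.65
position: [0.541, -0.0716, 0.1194]
tool_rot: [[0.281, 0.96, -0.001], [0.96, -0.281, 0.0], [0.0, -0.001, -1.0]]
ft_force: [1.9, -4.8, 2.5]
grip_width: 0.0146
```

```bash
python3 - <<'E'
from h import *
lev(); snap('scene','s7');crop('s7',150,170,310,290,5,'s7c')
E
```

```text
18.65 [ 0.541  -0.0716  0.1194] yaw 73.69 z [-0.001  0.    -1.   ] w 0.0146 f [ 1.9 -4.8  2.5] q [-20.  29.  86.  -0.  65. -94.]
press xyz [-0.0969 -0.04    0.1194] rad 0.1999 th 1.747
```

View pics/s7c.png

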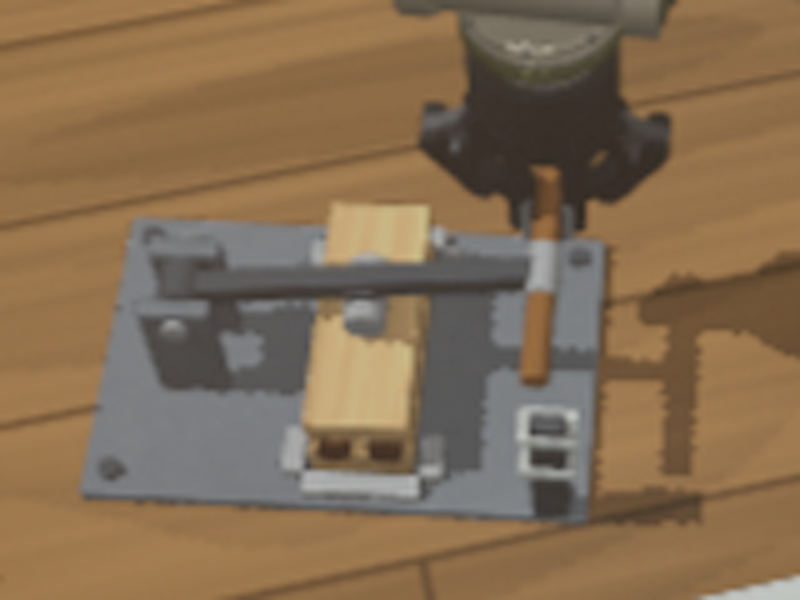

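jog_arm(dr=[[0,0,0],[0,0,0],[0,0,0],[0,0,0],[0,0,0],[0,0,0],[0,0,0],[0,0,0],[0,0,0],[0,0,0]], slide=[[0.001,0,0.005],[0.0007,0,0.005],[0.0005,0,0.005],[0.0004,0,0.005],[0.0002,0,0.005],[0,0,0.004],[0,0,0.003],[0,0,0.002],[0,0,0],[0,0,0]], gripper=[-1,-1,-1,-1,-1,-1,-1,-1,-1,-1])

```text
time_s: 19.7
position: [0.5419, -0.0688, 0.0866]
tool_rot: [[0.281, 0.96, 0.0], [0.96, -0.281, 0.001], [0.001, -0.0, -1.0]]
ft_force: [1.1, -2.2, 6.2]
grip_width: 0.0141
```

```bash
python3 - <<'E'
from h import *
lev(); d=snap('scene','s8');crop('s8',150,170,310,290,5,'s8c');crop('s8',235,205,285,280,8,'s8d')
snap('wrist','w8');snap('top','t8');crop('t8',270,140,470,275,4,'t8c')
E
```

```text
19.7 [ 0.5419 -0.0688  0.0866] yaw 73.66 z [ 0.     0.001 -1.   ] w 0.0141 f [ 1.1 -2.2  6.2] q [-20.  31.  88.   0.  60. -93.]
press xyz [-0.0998 -0.0399  0.0866] rad 0.1998 th 1.9116
```

View pics/s8c.png

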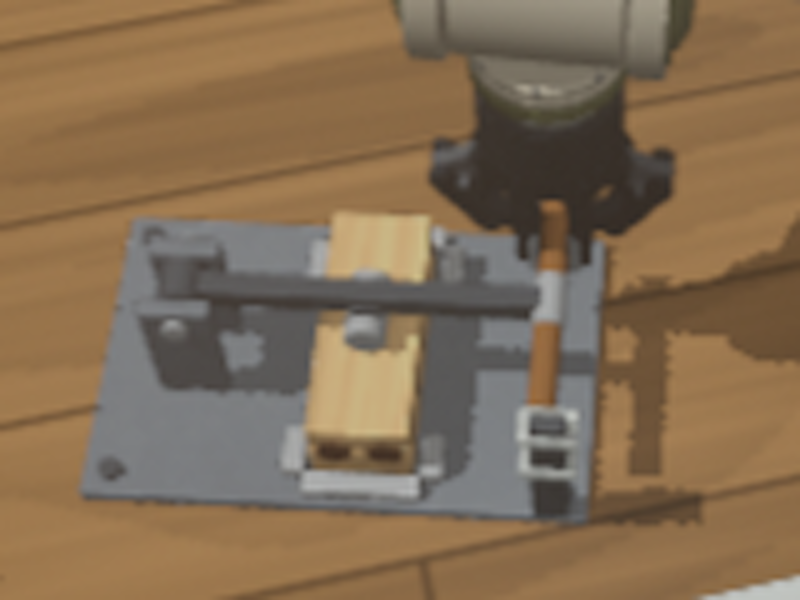

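View pics/s8d.png

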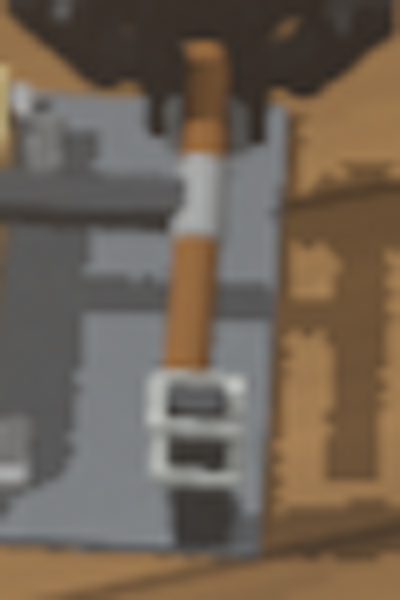

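View pics/w8.png

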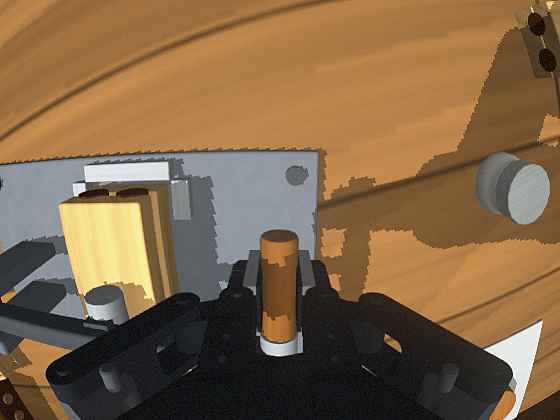

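View pics/t8c.png

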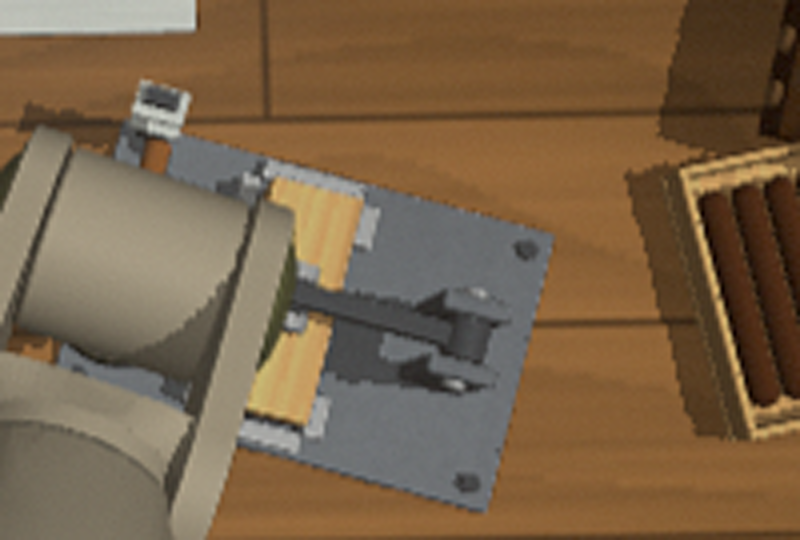

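```bash
python3 - <<'E'
from h import *
S=load('s8');T=load('t8');a=np.radians(-106.3)
def W(x,y,z): return [.5522+x*np.cos(a)-y*np.sin(a),-.1758+x*np.sin(a)+y*np.cos(a),z]
print('open mid',proj(S,W(.1684,0,.273)))
for th in (1.85,1.9,1.92,1.95,2.0):
    A=np.radians(70)+th;x,z=.1+.2*np.cos(A),.085+.2*np.sin(A)
    print(th,[ (proj(S,W(x,y,z))).round(1).tolist() for y in (0,-.065,.065)])
for z in (.07,.1,.115): print(z,[proj(S,W(x,.08,z)).round(1).tolist() for x in (-.115,-.095)])
print('observed hub',235+197.5/8-.5,205+194/8-.5)
# mould top corners
for z in (.068,.057,.05): print(z,[proj(S,W(x,y,z)).round(1).tolist() for x,y in ((.028,.07),(-.028,.07),(.028,-.07))])
E
python3 -c "
from h import *
crop('s8',195,205,285,280,8,'s8e')"
```

```text
open mid [144.55204385 186.18468248]
1.85 [[259.3, 228.4], [260.9, 208.0], [257.6, 250.0]]
1.9 [[259.5, 230.3], [261.1, 209.9], [257.9, 251.8]]
1.92 [[259.6, 231.0], [261.1, 210.7], [257.9, 252.5]]
1.95 [[259.6, 232.1], [261.1, 211.9], [258.0, 253.6]]
2.0 [[259.5, 233.9], [261.0, 213.8], [257.8, 255.3]]
0.07 [[263.4, 260.5], [255.8, 260.1]]
0.1 [[263.2, 255.3], [255.5, 254.9]]
0.115 [[263.2, 252.6], [255.3, 252.3]]
observed hub 259.1875 228.75
0.068 [[209.8, 254.9], [230.9, 255.9], [216.0, 210.4]]
0.057 [[210.3, 256.7], [231.2, 257.7], [216.4, 212.5]]
0.05 [[210.6, 257.9], [231.4, 258.9], [216.6, 213.8]]
```

View pics/s8e.png

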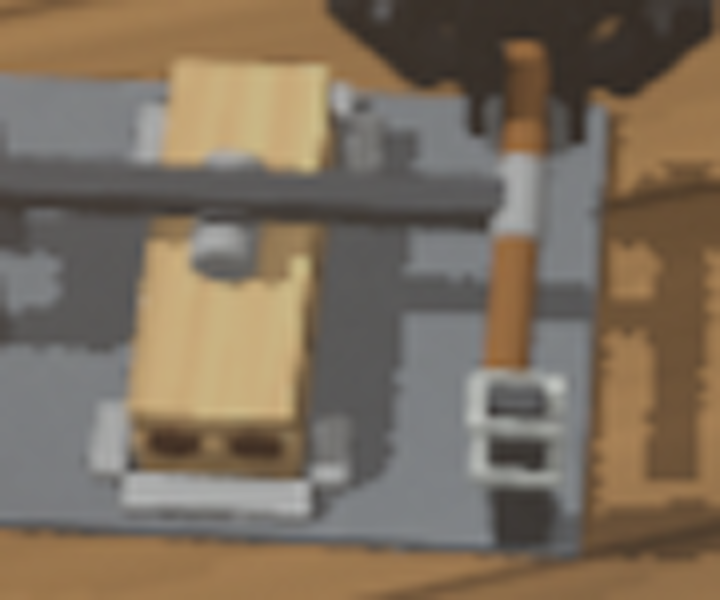

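```bash
python3 - <<'E'
from h import *
snap('wrist','w9')
a=cv2.imread('pics/w5.png')[215:365,235:325];b=cv2.imread('pics/w9.png')[215:365,235:325]
cv2.imwrite('pics/cmp.png',cv2.resize(np.hstack([a,b]),None,fx=4,fy=4,interpolation=cv2.INTER_CUBIC))
lev()
E
```

```text
19.9 [ 0.5419 -0.0688  0.0867] yaw 73.66 z [ 0.     0.001 -1.   ] w 0.0143 f [ 0.9 -3.5  6.4] q [-20.  31.  88.   0.  60. -93.]
press xyz [-0.0998 -0.0399  0.0867] rad 0.1998 th 1.9113
```

View pics/cmp.png

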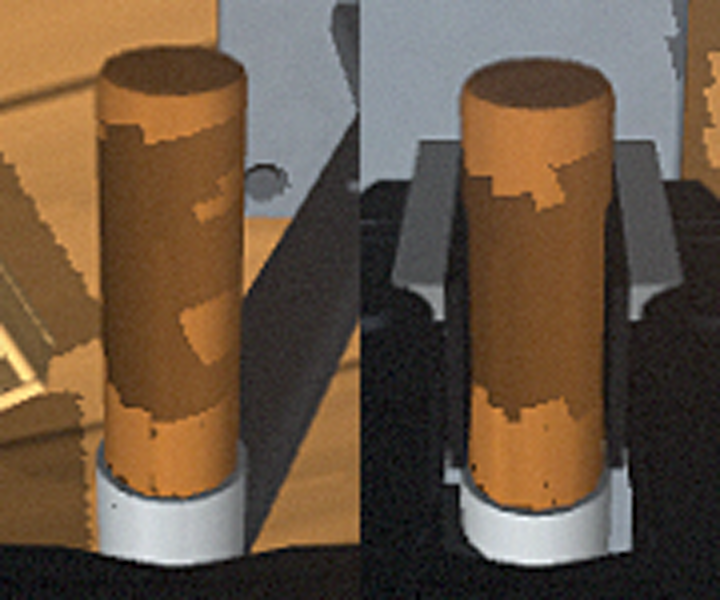

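```bash
python3 - <<'E'
from h import *
a=np.radians(-106.3);yh=np.array([-np.sin(a),np.cos(a),0]);xh=np.array([np.cos(a),np.sin(a),0]);o=np.array([.5522,-.1758,0])
for f,pts in (('w5',[(278.2,232.5)]),('w9',[(279.5,235.5)])):
    d=load(f)
    for u in pts:
        c,r=fray(d,*u);t=(-.065-(c-o)@yh)/(r@yh);X=c+t*r-o;print(f,'x',X@xh,'z',X[2])
E
```

```text
w5 x 0.16880974036808327 z 0.2752837622389012
w9 x -0.09992392561602476 z 0.09098973349629656
```

jog_arm(dr=[[0,0,0],[0,0,0],[0,0,0],[0,0,0],[0,0,0],[0,0,0],[0,0,0],[0,0,0],[0,0,0],[0,0,0]], slide=[[0,0,0],[0,0,0],[0,0,0],[0,0,0.001],[0,0,0.001],[0,0,0.001],[0,0,0.0005],[0,0,0],[0,0,0],[0,0,0]], gripper=[-1,-1,-1,-1,-1,-1,-1,-1,-1,-1], force=80)

```text
time_s: 20.9
position: [0.5419, -0.0688, 0.0834]
tool_rot: [[0.281, 0.96, 0.0], [0.96, -0.281, 0.0], [0.0, 0.0, -1.0]]
ft_force: [-0.7, -3.0, 7.9]
grip_width: 0.0136
```

```bash
python3 - <<'E'
from h import *
snap('wrist','w10');snap('scene','s10');crop('s10',195,205,285,280,8,'s10e')
b=cv2.imread('pics/w9.png')[215:365,235:325];a=cv2.imread('pics/w10.png')[215:365,235:325]
cv2.imwrite('pics/cmp2.png',cv2.resize(np.hstack([b,a]),None,fx=4,fy=4,interpolation=cv2.INTER_CUBIC))
lev()
E
```

```text
21.0 [ 0.5419 -0.0688  0.0834] yaw 73.67 z [ 0.  0. -1.] w 0.0136 f [ 0.5 -2.3  7.5] q [-20.  32.  88.   0.  60. -93.]
press xyz [-0.0998 -0.0399  0.0834] rad 0.1998 th -4.3554
```

View pics/cmp2.png

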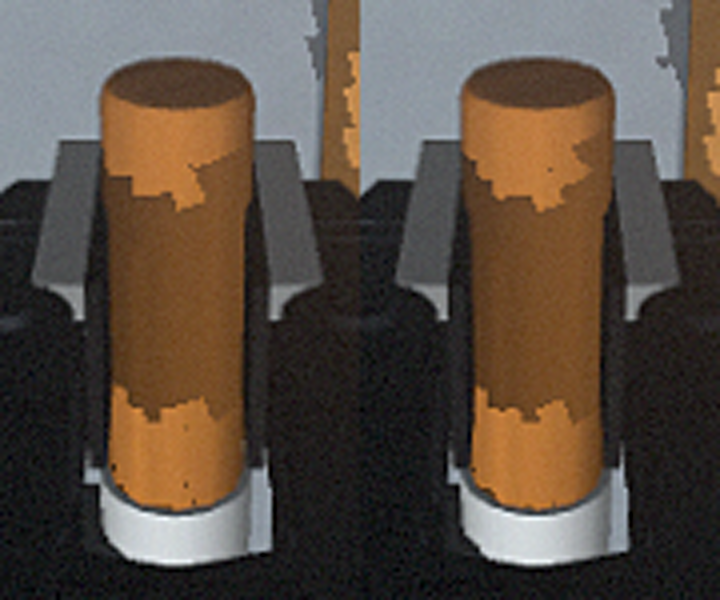

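View pics/s10e.png

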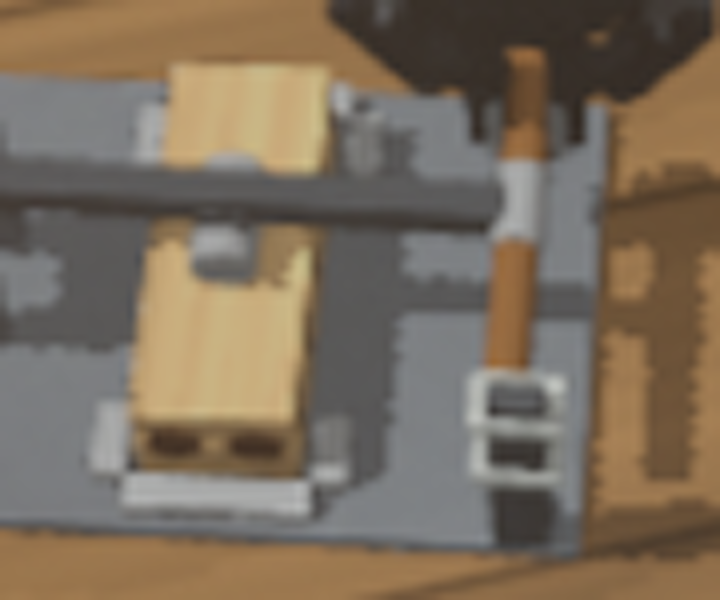

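```bash
python3 - <<'E'
from h import *
snap('scene','s11'); state()
d=load('w10');a=np.radians(-106.3);yh=np.array([-np.sin(a),np.cos(a),0]);o=np.array([.5522,-.1758,0])
c,r=fray(d,279.5,235.6);t=(-.065-(c-o)@yh)/(r@yh);print('bar z corrected',(c+t*r)[2]-.0024)
E
```

```text
21.05 [ 0.5419 -0.0688  0.0834] yaw 73.67 z [ 0.  0. -1.] w 0.0136 f [-0.4 -2.7  8. ] q [-20.  32.  88.   0.  60. -93.]
bar z corrected 0.08545222251312813
```

View pics/s11.png

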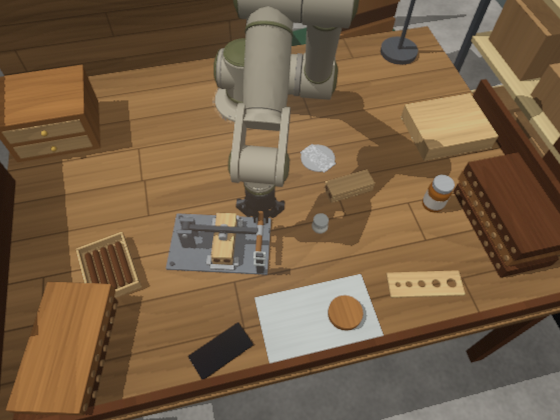

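The shut mould (350,186) and the pot (320,222) haven't moved, and the lever is level over the mould (223,238). Handing in.

```bash
python3 - <<'E'
from h import *
print(env.close_job())
E
```

```text
the job is handed in; nothing more can be done
None
```

I set the open mould flat in the press nest and let go of it. I then pinched the lever's bar, swung it over and down, and handed the job in at about 21 s with the bar still held level at the gauge (grip 80 N).

**Bar height:** the wrist picture, corrected by 2.4 mm from an earlier view at a known bar height, put the bar at 85.5 mm against the 85 mm target. The scene picture agreed to about 0.2 px. The TCP itself read 83.4 mm. The bar had shifted about 2 mm up in the fingers, so I went by the pictures and lowered it 3.5 mm more. It did not slip during that last move.

**Mould:** before that last lowering, its top was about 57–59 mm above the bench, so the lid had sunk roughly 9–11 mm. I did not measure it again afterwards; in the last picture the halves still look apart, with the rolls showing at the end face.

**Force:** the wrist read about 8 N vertically, a little over the expected 6 N.

**Bystanders:** the shut mould and the paste pot were where they started in the last scene picture.

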